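Load the portion shuttle and index it to the chute station

TASK

Stand the empty deli cup upright in the shuttle's square tray while the shuttle is still short of the chute. Then push the shuttle along its rail until it clicks into the station under the chute and stays there, without running past that station. Leave the full cup beside the rail where it stands.

Things in the scene. Friction and masses are not known exactly. Their poses are not given: they have to be found in the camera images.
- empty_cup_mid (a point): The empty grey deli cup, the shorter of the two on the bright worktop: open at the top, 75 mm high, tapered: outside diameter 84 mm at the base, 103 mm at the rim, 0.12 kg; wall at the rim takes 5 to 7 mm between the fingers (it leans 6 degrees), to be gripped with one finger inside and one outside. The point lies on its axis, half-way up (37.5 mm above its underside); z up its axis.
- full_cup_mid (a point): The full deli cup, a bystander: same diameters but 100 mm high, with contents in it, standing loose on the worktop beside the empty one. The point lies on its axis, half-way up; z up.
- portion_rail: The fixed rail on the worktop, 345 mm long, 94 mm wide. Origin on the worktop, right below the middle of the tray when the shuttle stands at the chute station; x along the rail, away from the robot towards the chute (the way to push), y to the left, z up. It reaches from x = -240 mm to x = +105 mm.
- shuttle (a joint): Shuttle's place along the rail in m, growing away from the robot: 0 = clicked in at the chute station. It starts at a negative value; the other station is at -0.130, end stops at -0.140 and +0.035. Friction about 1 N. A sprung roller must climb a rib before the station (about 5 N in all from -0.017 to -0.009), from -0.006 it draws the shuttle to 0; a like rib follows after it.
- tray_floor (a point): Middle of the floor of the shuttle's square tray, where the cup stands; 40 mm above the worktop. The tray is 100 mm square inside, with a lip 5 mm thick that stands 10 mm above the floor. Its axes are those of the rail; it moves with the shuttle.
- shuttle_handle (a point): Middle of the top bar of the shuttle's upright hoop handle at the robot's end of the shuttle: a round steel bar 12 mm thick and 90 mm long across the rail (along the rail's y), its centre 125 mm above the worktop and 92 mm behind the middle of the tray, on two legs at its ends, open beneath. Its axes are those of the rail.
- chute_lip (a point): Middle of the lower lip of the steel chute over the rail's far end, 147 mm above the worktop; axes as the rail's. From the lip a trough 64 mm wide rises away from the robot to 225 mm high, 100 mm farther on; two legs at its back, 84 mm apart. The empty cup in the tray passes below the lip with 30 mm to spare.

How it is judged:
By the outcome, as a careful person would: the job done as asked, in the order asked, and still so for the second after the job is handed in, with the robot touching nothing.
It also fails if it takes over 43 s, if anything falls off the work surface, if the arm or the gripper's body presses on something with over 40 N, if the wrist force passes 120 N, or if a joint passes its speed limit or range.

ROBOT

A 6-joint arm with a two-finger parallel gripper is mounted at the origin on a cart in front of the work surface, level with it; the furniture and walls round the work are solid. World frame = base frame: x ahead of the robot, y to its left, z up, the work surface at z = 0. Lengths are in mm, angles in rad, forces in N, time in s.
With the tool pointing down it reaches from about 350 to 875 mm from the base axis. Payload 4.2 kg.
Tool frame: the origin (TCP) lies midway between the tips of the shut fingers; the grasp point (between the pads) lies 19 mm behind it (r.hold_point_z is the distance from the TCP to the grasp point, in mm); z points along the fingers, y is the line along which they close (so a half turn about z gives the same grasp; the last joint's range is limited). The gripper opens to 85 mm and grips with 20 to 120 N. Pads are 22 mm wide; open, the fingers measure 114 mm over their backs; the gripper's body (76 mm by 85 mm) begins 54 mm behind the grasp point. The pads swing forward as they close: fully open they stand 13 mm farther back than shut.
Start: joints at [1.601, 0.385, 0.008, 0, -1.194, -0.259], TCP at [141.724, 608.698, 231.312] pointing down, gripper open.
Joint ranges: [-3.14, 3.14], [-1.21, 2.06], [-1.07, 1.41], [-3.16, 2.05], [-2.99, -0.16], [-3.1, 3.1]. Speed limits (rad/s): [2.79, 2.79, 3.14, 3.14, 3.14, 3.14].

INTERFACE

Orientations are given as a unit quaternion [x, y, z, w].
In Python, from station import r gives the robot as it stands.
- The arm moves only by the tool jog_arm, never from a script. Its argument "plan" is a list of rows, each a list of 2 entries, a list of its own where there are three numbers: the shift along the tool's x, y, z normalised to -1 to 1, where 1 is 0.5 m, then the turn, a rotation vector about the tool's x, y, z normalised to -1 to 1, where 1 is pi rad. A call has exactly 5 rows; each row is the pose to reach, as a shift and turn from the pose commanded when the call began, along the tool's axes at that moment, turning the shorter way round; what a row does not reach only later rows make up. A row lasts 1/12 s, in which the tool goes at most 41.7 mm and 7.16 degrees, less where a joint would pass 70% of its speed; a pose out of reach is approached as far as the arm can. A call with a number of a shift or a turn outside -1 to 1 is refused whole. A call with a gripper value outside its range is refused whole. "jaw" is the opening, from 0 (shut) to 1 (fully open), set as the call begins (left out, the last holds). The fingers move at their own pace and stop on an object; "squeeze" is the grip in N (left out, the last holds). Time passes only in rows, so rows that repeat a pose let the fingers close, or fill a call up. It gives the time, the measured TCP pose, the force, the opening and the grip force at its end, in the units of the state.
- r.sense(): the state, without advancing time (a new reading comes with each control period).
- r.camera(name): name is "scene" or "top"; returns a dict with "frame" (384x512x3 uint8, red, green, blue), "camera_matrix" (3x3 intrinsics, pixels), "rvec" (rotation vector, rad) and "tvec" (3), from world to camera coordinates, as OpenCV has them. Camera axes: x right, y down, z forward; pixel columns grow to the right and rows downward; lengths in mm; the calibration is good to about 2 mm. A picture is of the moment at which its call begins. There is no depth.
- r.hand_in(): hands the job in; it is judged then, once.
Trained networks look in the newest picture that a camera, given by its name, has taken for a name from the list of things; names that differ only in an ending like _2 or _b are one class to them, and where a whole thing is asked for, a point or a joint stands for the part that bears it (a point fixed in the world has none). Each returns a list of dicts, best first, with "p" (0 to 1); they miss things now and then, are a little off and sometimes report something else, mostly with a low value. They report only what shows in the picture. A call takes as long as a camera call.
- r.find_in(label, camera): "centre" ([x, y, z] in mm, in world coordinates, good to about 4 mm: the middle of the surface that is visible of it).
- r.trace(label, camera): "region" (384x512 bool, what is visible of it).
- r.spot_point(label, camera): "centre" ([x, y, z] in mm, in world coordinates, good to about 4 mm: a listed point, or the origin of a listed thing).
The state is a dict: "t": time; "q": joint angles; "qvel": joint speeds; "joint_efforts": joint torques, N m; "tool_pos": TCP position; "tool_rot": TCP orientation; "force": force on the tool from outside, world axes, zero at the start; "torque": the same for the moment, N m; "gripper_width": finger opening in mm; "grasp_force": force on a finger pad.
Only numpy, scipy, OpenCV 4.12 (cv2) and the standard library are available. Lean on these libraries where they do the work, as an engineer would, in place of code of your own. Each camera call takes 0.05 s, during which the arm holds its last target. There are 200 camera calls.

## Working session

There is one attempt and no reset: what is moved stays moved. The work goes in short steps, Python scripts to look and compute and a tool call to move; the robot and the scene stay as the last step left them, time stands still between calls to the robot, and variables do not carry over. Pictures are saved under pics/ and viewed, at most 10 in all, crops included, and the job is handed in when it is done.

Besides the shell and the picture viewer there is one more tool, called in YAML: its name, and indented under it one key for each argument. jog_arm: Moves the arm, as the interface text tells. Its arguments: {"type":"object","properties":{"plan":{"type":"array"},"jaw":{"type":"number"},"squeeze":{"type":"number"}},"required":["plan"]}

```bash
mkdir -p pics; python3 - <<'E'
from station import r
import cv2,numpy as np
s=r.sense();print(s['t'],s['tool_pos'],s['tool_rot'],s['gripper_width'],r.hold_point_z)
for c in ("scene","top"):
    d=r.camera(c);cv2.imwrite(f"pics/{c}0.png",d["frame"][:,:,::-1])
    for n in ("empty_cup_mid","full_cup_mid","portion_rail","tray_floor","shuttle_handle","chute_lip"):
        print(c,n,[(np.round(x["centre"],1).tolist(),round(x["p"],2)) for x in r.spot_point(n,c)[:3]])
print(r.sense()['t'])
E
```

```text
0.0 [141.6178659  608.15085661 230.23516196] [ 9.93450920e-01 -1.14254685e-01 -8.75497452e-05  1.06257017e-03] 85.49048353337444 18.700000000000003
scene empty_cup_mid [([565.9, 355.9, 38.8], 0.84)]
scene full_cup_mid [([419.7, 364.6, 51.1], 0.86)]
scene portion_rail [([589.0, 210.5, -1.3], 0.71), ([630.1, 208.0, 141.3], 0.55)]
scene tray_floor [([490.6, 216.7, 39.4], 0.9), ([635.4, 208.8, 140.9], 0.64)]
scene shuttle_handle [([394.0, 224.2, 122.2], 0.92)]
scene chute_lip [([629.1, 207.6, 142.8], 0.97)]
top empty_cup_mid [([564.0, 352.4, 34.7], 0.85)]
top full_cup_mid [([417.2, 372.2, 49.4], 0.89)]
top portion_rail [([593.5, 210.8, -2.9], 0.86)]
top tray_floor [([494.7, 218.9, 42.8], 0.55)]
top shuttle_handle [([398.6, 224.6, 123.7], 0.58)]
top chute_lip [([632.2, 202.7, 143.8], 0.73), ([400.3, 225.4, 123.9], 0.66)]
0.7
```

View pics/scene0.png

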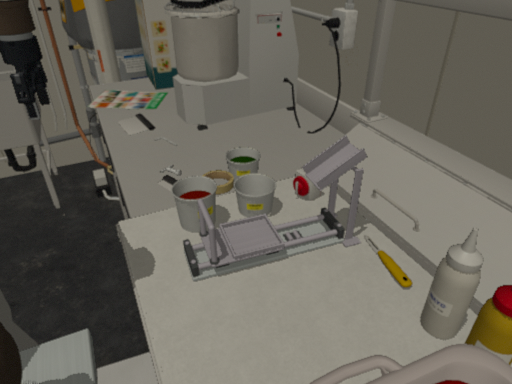

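View pics/top0.png

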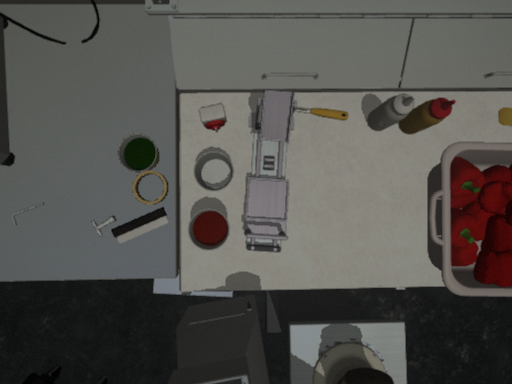

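The scene view shows the empty cup (254,195), the full cup (195,205), the tray (250,237), the handle (207,230) and the chute (335,160). In the top view the empty cup is at (214,170), the full cup at (210,228) and the tray at (266,198). The network results agree with both. I'll refine the cup positions from silhouettes and check the rail model with an overlay.

```bash
cat > h.py <<'E'
from station import r
import cv2,numpy as np
from scipy.optimize import minimize
def proj(d,P): return cv2.projectPoints(np.array(P,float).reshape(-1,3),np.array(d["rvec"],float),np.array(d["tvec"],float),np.array(d["camera_matrix"],float),None)[0].reshape(-1,2)
A=np.linspace(0,2*np.pi,60)
def circ(x,y,z,R): return np.c_[x+R*np.cos(A),y+R*np.sin(A),0*A+z]
def iou(d,m,P,S=4):
    h=cv2.convexHull((proj(d,P)*16*1).astype(np.int32))
    k=np.zeros(m.shape,np.uint8);cv2.fillConvexPoly(k,h,1,shift=4);k=k>0
    return (k&m).sum()/(k|m).sum()
def cup(label,x0,H,z0=0,cams=("scene","top")):
    D=[(d,r.trace(label,c)[0]["region"]) for c in cams for d in [r.camera(c)]]
    f=lambda p:-sum(iou(d,m,np.r_[circ(*p,z0,42),circ(*p,z0+H,51.5)]) for d,m in D)
    best=minimize(f,x0,method="Nelder-Mead",options=dict(initial_simplex=np.array([x0,[x0[0]+8,x0[1]],[x0[0],x0[1]+8]])))
    return best.x,-best.fun/len(D)
def rail(o,yaw,P):
    c,s=np.cos(yaw),np.sin(yaw);P=np.array(P,float);return np.c_[o[0]+c*P[:,0]-s*P[:,1],o[1]+s*P[:,0]+c*P[:,1],P[:,2]]
def overlay(c,o,yaw,s,cups,box,k,fn):
    d=r.camera(c);x0,y0,x1,y1=box
    im=cv2.resize(d["frame"][y0:y1,x0:x1,::-1],None,fx=k,fy=k,interpolation=cv2.INTER_CUBIC)
    def L(P,col,cl=True): cv2.polylines(im,[np.round((proj(d,P)+.5-[x0,y0])*k).astype(int)],cl,col,1)
    L(rail(o,yaw,[[s+a,b,50] for a,b in((-55,-55),(55,-55),(55,55),(-55,55))]),(0,255,0))
    L(rail(o,yaw,[[s-92,-45,131],[s-92,45,131]]),(0,0,255),False)
    L(rail(o,yaw,[[a,b,0] for a,b in((-240,-47),(105,-47),(105,47),(-240,47))]),(255,0,0))
    for x,y,z,R in cups: L(circ(x,y,z,R),(255,0,255))
    cv2.imwrite(fn,im)
E
python3 - <<'E'
from h import *
e,v=cup("empty_cup_mid",[565,354],75);print(e,v)
f,w=cup("full_cup_mid",[418,368],100);print(f,w)
cups=[(*e,0,42),(*e,75,51.5),(*f,100,51.5)]
o,yaw,s=(591,210.5),-.08,-98
overlay("top",o,yaw,s,cups,(180,80,310,260),4,"pics/t1.png") 
overlay("scene",o,yaw,s,cups,(165,130,375,280),3.6,"pics/s1.png")
E
python3 -c "
import cv2
a=cv2.imread('pics/t1.png');print(a.shape)
cv2.imwrite('pics/t1.png',cv2.resize(a,None,fx=.83,fy=.83,interpolation=3))"
```

```text
[565.14697266 357.81811523] 0.9316404158774816
[420.02127075 369.64942932] 0.8448532644162763
(720, 520, 3)
```

View pics/t1.png

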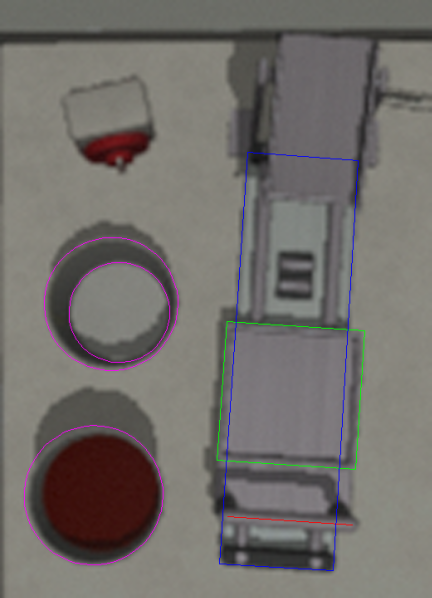

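View pics/s1.png

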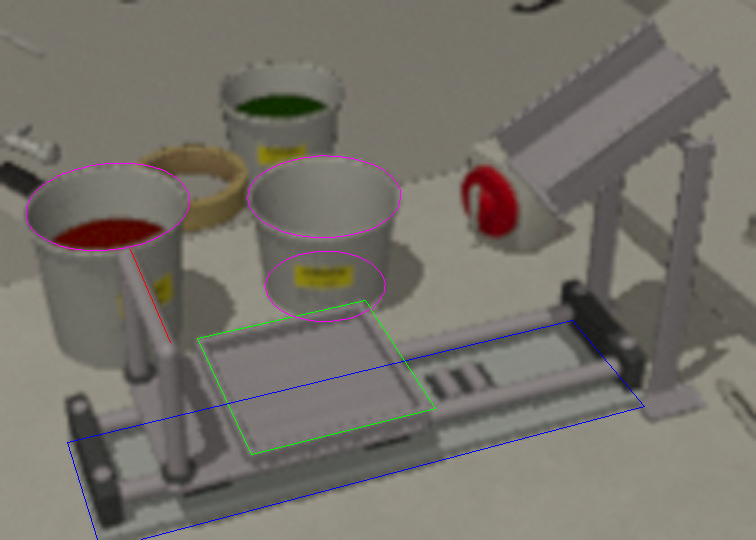

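The overlay fits the picture: the tray, handle bar and cup rims all lie within about 3 mm. Taking the cup at (565,357), the tray at about (493,218) and rail yaw of -0.08, I'll grip the cup on its left (+y) rim.

```bash
cat >> h.py <<'E'
from scipy.spatial.transform import Rotation as Ro
def mv(p,yaw=-.08):
    s=r.sense();R=Ro.from_quat(s["tool_rot"]);G=Ro.from_euler("z",yaw)*Ro.from_euler("x",np.pi)
    print(round(s["t"],2),np.round(s["tool_pos"],1),"shift",np.round(R.inv().apply(np.array(p)-s["tool_pos"])/500,4),"turn",np.round((R.inv()*G).as_rotvec()/np.pi,4),"F",np.round(s["force"],1),round(s["gripper_width"],1),round(s["grasp_force"],1))
E
python3 -c "
from h import *
mv((569,405,190))"
```

```text
1.2 [141.7 608.7 231.3] shift [0.9247 0.203  0.0826] turn [ 0.     -0.     -0.0474] F [0.  0.5 1.2] 85.4 0.0
```

jog_arm:
  plan:
    - [[0.083, 0.018, 0.007], [0, 0, -0.01]]
    - [[0.16, 0.035, 0.014], [0, 0, -0.02]]
    - [[0.24, 0.053, 0.02], [0, 0, -0.03]]
    - [[0.32, 0.07, 0.03], [0, 0, -0.04]]
    - [[0.4, 0.088, 0.035], [0, 0, -0.0474]]
  jaw: 0.6

```text
t: 1.62
tool_pos: [327.8, 519.4, 213.5]
tool_rot: [0.999, -0.039, -0.0, 0.0]
force: [0.6, 0.4, -0.6]
gripper_width: 51.3
grasp_force: 0.0
```

```bash
python3 -c "
from h import *
mv((569,405,190))"
```

```text
1.62 [327.8 519.4 213.5] shift [0.4987 0.1907 0.0469] turn [0.0001 0.0001 0.0007] F [ 0.6  0.4 -0.6] 51.3 0.0
```

jog_arm:
  plan:
    - [[0.075, 0.029, 0.007], [0, 0, 0]]
    - [[0.15, 0.057, 0.014], [0, 0, 0]]
    - [[0.225, 0.086, 0.02], [0, 0, 0]]
    - [[0.3, 0.115, 0.028], [0, 0, 0]]
    - [[0.37, 0.141, 0.035], [0, 0, 0]]

```text
t: 2.03
tool_pos: [507.2, 434.1, 196.3]
tool_rot: [0.999, -0.04, 0.0, -0.0]
force: [-0.8, 1.2, -0.6]
gripper_width: 51.4
grasp_force: 0.0
```

jog_arm:
  plan:
    - [[0.06, 0.023, 0.006], [0, 0, 0]]
    - [[0.129, 0.05, 0.012], [0, 0, 0]]
    - [[0.129, 0.05, 0.012], [0, 0, 0]]
    - [[0.129, 0.05, 0.012], [0, 0, 0]]
    - [[0.129, 0.05, 0.012], [0, 0, 0]]

```text
t: 2.45
tool_pos: [567.6, 405.2, 190.0]
tool_rot: [0.999, -0.04, -0.0, 0.0]
force: [0.1, 0.0, -0.9]
gripper_width: 51.5
grasp_force: 0.0
```

```bash
python3 -c "
from h import *
mv((569,405,46))
overlay('scene',(591,210.5),-.08,-98,[(565,357,75,51.5),(569,405,75,3)],(165,60,375,280),2.7,'pics/s2.png')"
```

```text
2.45 [567.6 405.2 190. ] shift [0.003 0.    0.288] turn [ 0.0001  0.0001 -0.0002] F [ 0.1  0.  -0.9] 51.5 0.0
```

View pics/s2.png

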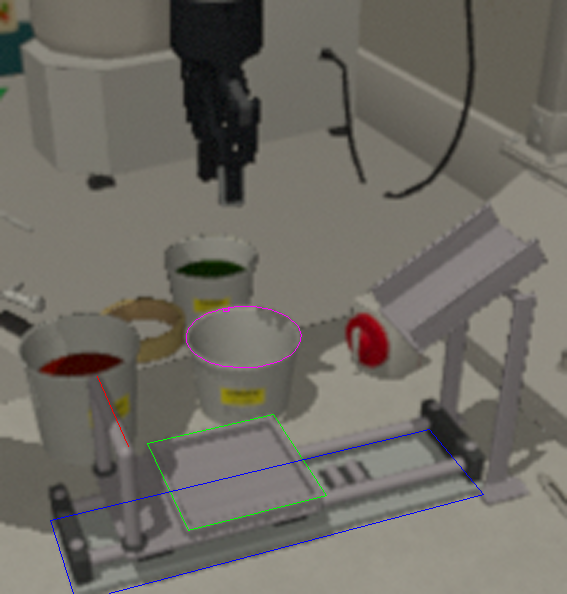

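The gripper is above the rim, which the overlay matches at (243,337). The green-filled cup behind stays clear of the outer finger, so I'll descend.

jog_arm:
  plan:
    - [[0.003, 0, 0.06], [0, 0, 0]]
    - [[0.003, 0, 0.12], [0, 0, 0]]
    - [[0.003, 0, 0.18], [0, 0, 0]]
    - [[0.003, 0, 0.22], [0, 0, 0]]
    - [[0.003, 0, 0.25], [0, 0, 0]]

```text
t: 2.92
tool_pos: [566.8, 405.7, 63.2]
tool_rot: [0.999, -0.039, -0.001, 0.001]
force: [0.4, -0.2, -0.3]
gripper_width: 51.1
grasp_force: 0.0
```

jog_arm:
  plan:
    - [[0, 0, 0.02], [0, 0, 0]]
    - [[0, 0, 0.036], [0, 0, 0]]
    - [[0, 0, 0.036], [0, 0, 0]]
    - [[0, 0, 0.036], [0, 0, 0]]
    - [[0, 0, 0.036], [0, 0, 0]]

```text
t: 3.33
tool_pos: [569.6, 406.1, 48.8]
tool_rot: [0.999, -0.04, 0.001, -0.001]
force: [0.5, 0.3, 0.2]
gripper_width: 51.2
grasp_force: 0.0
```

jog_arm:
  plan:
    - [[0, 0, 0], [0, 0, 0]]
    - [[0, 0, 0], [0, 0, 0]]
    - [[0, 0, 0], [0, 0, 0]]
    - [[0, 0, 0], [0, 0, 0]]
    - [[0, 0, 0], [0, 0, 0]]
  jaw: 0
  squeeze: 30

```text
t: 3.75
tool_pos: [569.6, 404.5, 48.6]
tool_rot: [0.999, -0.04, 0.0, 0.001]
force: [0.1, -2.5, 4.7]
gripper_width: 6.7
grasp_force: 29.2
```

jog_arm:
  plan:
    - [[0, 0, 0], [0, 0, 0]]
    - [[0, 0, 0], [0, 0, 0]]
    - [[0, 0, 0], [0, 0, 0]]
    - [[0, 0, 0], [0, 0, 0]]
    - [[0, 0, 0], [0, 0, 0]]

```text
t: 4.17
tool_pos: [569.6, 404.7, 48.4]
tool_rot: [0.999, -0.04, 0.0, 0.001]
force: [0.7, -1.5, 6.1]
gripper_width: 6.3
grasp_force: 30.9
```

jog_arm:
  plan:
    - [[0, 0, -0.02], [0, 0, 0]]
    - [[0, 0, -0.06], [0, 0, 0]]
    - [[0, 0, -0.11], [0, 0, 0]]
    - [[0, 0, -0.16], [0, 0, 0]]
    - [[0, 0, -0.18], [0, 0, 0]]

```text
t: 4.58
tool_pos: [570.5, 407.0, 141.4]
tool_rot: [0.999, -0.04, 0.002, -0.003]
force: [0.8, 0.9, 0.0]
gripper_width: 4.9
grasp_force: 29.8
```

```bash
python3 - <<'E'
from h import *
mv((493.3+3.8,218.3+47.9,138))
for z in(87.,89,91):
    pass
t=r.sense()["tool_pos"]
e,v=cup("empty_cup_mid",[t[0]-4,t[1]-48],75,z0=t[2]-48.4);print(e,v,e-t[:2])
overlay('scene',(591,210.5),-.08,-98,[(*e,t[2]-48.4+75,51.5),(*e,t[2]-48.4,42)],(165,60,375,280),2.7,'pics/s3.png')
E
```

```text
4.58 [570.5 407.  141.4] shift [-0.1239  0.2924  0.0046] turn [-0.0019 -0.0015  0.0001] F [0.8 0.9 0. ] 4.9 29.8
[563.40298903 358.19709415] 0.7895062161044797 [ -7.06368685 -48.80110192]
```

View pics/s3.png

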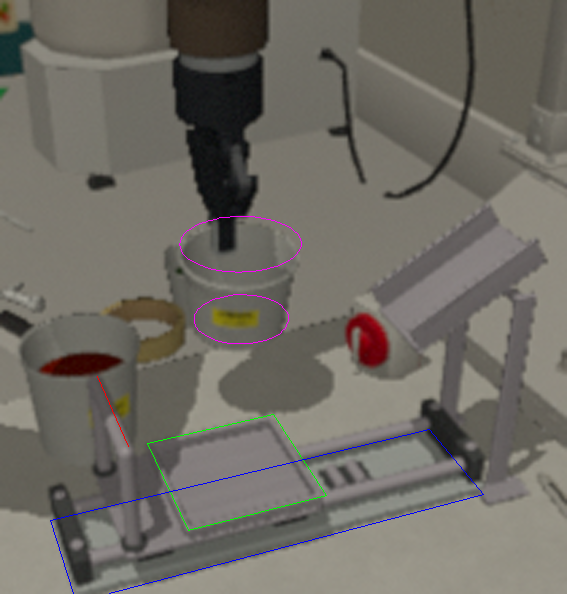

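The cup's near rim hangs lower, at (240,290) against the model's 270. The wall leans 6°, so it has aligned to the pads and tilted the cup. I'll tilt the tool -6° about its x axis during the carry to bring the cup upright.

jog_arm:
  plan:
    - [[-0.01, 0.024, 0.002], [-0.007, 0, 0]]
    - [[-0.025, 0.06, 0.004], [-0.013, 0, 0]]
    - [[-0.04, 0.095, 0.005], [-0.02, 0, 0]]
    - [[-0.055, 0.13, 0.006], [-0.027, 0, 0]]
    - [[-0.07, 0.167, 0.007], [-0.034, 0, 0]]

```text
t: 5.25
tool_pos: [526.3, 323.5, 131.4]
tool_rot: [0.998, -0.04, -0.004, 0.055]
force: [-0.5, -0.9, -1.2]
gripper_width: 4.7
grasp_force: 29.7
```

```bash
cat >> h.py <<'E'
def mvt(p,yaw=-.08,tilt=-.105):
    s=r.sense();R=Ro.from_quat(s["tool_rot"]);G=Ro.from_euler("z",yaw)*Ro.from_euler("x",np.pi)*Ro.from_euler("x",tilt)
    print(round(s["t"],2),np.round(s["tool_pos"],1),"shift",np.round(R.inv().apply(np.array(p)-s["tool_pos"])/500,4),"turn",np.round((R.inv()*G).as_rotvec()/np.pi,4),"F",np.round(s["force"],1),round(s["gripper_width"],1),round(s["grasp_force"],1))
E
python3 -c "
from h import *
mvt((497,264,133))"
```

```text
5.25 [526.3 323.5 131.4] shift [-0.0488  0.1229  0.0106] turn [0.0017 0.0009 0.0001] F [-0.5 -0.9 -1.2] 4.7 29.7
```

jog_arm:
  plan:
    - [[-0.01, 0.03, 0.003], [0, 0, 0]]
    - [[-0.025, 0.06, 0.006], [0, 0, 0]]
    - [[-0.04, 0.1, 0.009], [0, 0, 0]]
    - [[-0.048, 0.123, 0.011], [0, 0, 0]]
    - [[-0.048, 0.123, 0.011], [0, 0, 0]]

```text
t: 5.67
tool_pos: [496.5, 262.3, 133.1]
tool_rot: [0.998, -0.041, -0.004, 0.055]
force: [0.0, -0.5, -1.3]
gripper_width: 5.1
grasp_force: 29.7
```

```bash
python3 - <<'E'
from h import *
mvt((497,264,92))
t=r.sense()["tool_pos"];z=t[2]-48.4
for c in(("scene",),("top",),("scene","top")):
    e,v=cup("empty_cup_mid",[t[0]-4,t[1]-46],75,z0=z,cams=c);print(c,e,v,e-t[:2])
for c in ("scene","top"):
    print([ (n,np.round(r.spot_point(n,c)[0]["centre"],1)) for n in("empty_cup_mid","shuttle_handle","tray_floor") if r.spot_point(n,c)])
e=[t[0]-3.7,t[1]-46]
overlay('scene',(591,210.5),-.08,-98,[(*e,z+75,51.5),(*e,z,42)],(165,100,375,280),3.3,'pics/s4.png')
E
```

```text
5.67 [496.5 262.3 133.1] shift [ 0.0011 -0.0125  0.0814] turn [ 0.0017  0.0014 -0.0004] F [ 0.  -0.5 -1.3] 5.1 29.7
('scene',) [492.75452205 219.9428306 ] 0.8742393509127789 [ -3.71838379 -42.37347412]
('top',) [492.50224849 218.79525522] 0.6462882096069869 [ -3.97065735 -43.5210495 ]
('scene', 'top') [493.92950316 221.1778746 ] 0.7832093837428729 [ -2.54340267 -41.13843012]
[('empty_cup_mid', array([492.1, 219.4, 127.3])), ('shuttle_handle', array([397.7, 224.5, 122.7])), ('tray_floor', array([396.8, 226.5, 121.5]))]
[('empty_cup_mid', array([492.2, 217.5, 122.9])), ('shuttle_handle', array([397.6, 226.8, 125. ]))]
```

View pics/s4.png

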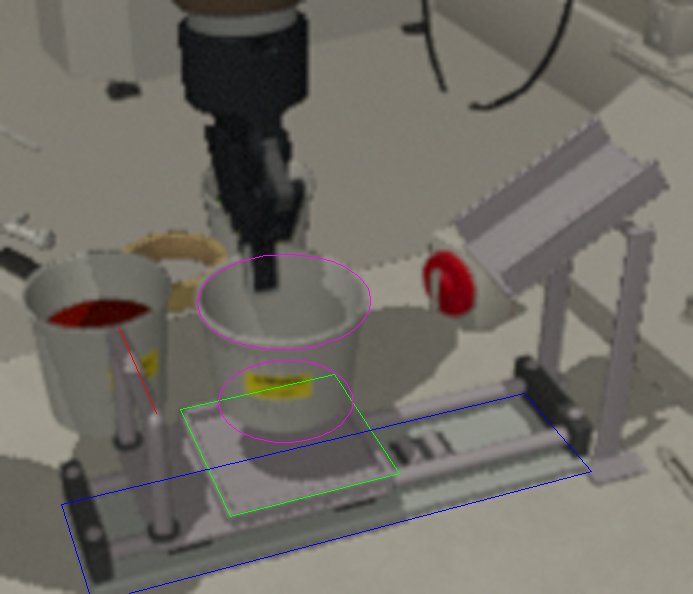

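The cup now hangs upright, with its centre about (492,219) over the tray at about (492,218). I'll lower it.

jog_arm:
  plan:
    - [[0, -0.002, 0.018], [0, 0, 0]]
    - [[0, -0.004, 0.036], [0, 0, 0]]
    - [[0, -0.006, 0.052], [0, 0, 0]]
    - [[0, -0.007, 0.066], [0, 0, 0]]
    - [[0, -0.008, 0.072], [0, 0, 0]]

```text
t: 7.08
tool_pos: [497.9, 264.6, 96.7]
tool_rot: [0.998, -0.04, -0.003, 0.054]
force: [-0.3, 0.4, -1.2]
gripper_width: 4.9
grasp_force: 29.7
```

jog_arm:
  plan:
    - [[0, -0.0005, 0.004], [0, 0, 0]]
    - [[0, -0.001, 0.008], [0, 0, 0]]
    - [[0, -0.001, 0.011], [0, 0, 0]]
    - [[0, -0.001, 0.013], [0, 0, 0]]
    - [[0, -0.001, 0.013], [0, 0, 0]]

```text
t: 7.5
tool_pos: [498.7, 265.1, 92.2]
tool_rot: [0.998, -0.04, -0.002, 0.053]
force: [0.1, 0.8, -1.2]
gripper_width: 5.3
grasp_force: 29.7
```

```bash
python3 - <<'E'
from h import *
mvt((496.5,263,88.4))
t=r.sense()["tool_pos"]
e=[t[0]-3.7,t[1]-44]
overlay('scene',(591,210.5),-.08,-98,[(*e,40+75,51.5),(*e,40,42)],(200,130,300,270),4,'pics/s5.png')
E
```

```text
7.5 [498.7 265.1  92.2] shift [-0.0041  0.0038  0.0081] turn [ 0.0005 -0.      0.    ] F [ 0.1  0.8 -1.2] 5.3 29.7
```

View pics/s5.png

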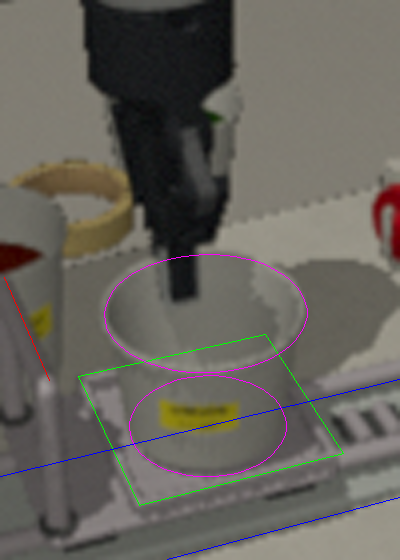

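The base is inside the lip, with its ellipse (128–287, 375–477) within the tray outline, and it is about 4 mm above the floor. I'll lower the rest with a 2 mm correction, then release.

jog_arm:
  plan:
    - [[-0.004, 0.003, 0.002], [0, 0, 0]]
    - [[-0.004, 0.003, 0.004], [0, 0, 0]]
    - [[-0.004, 0.003, 0.006], [0, 0, 0]]
    - [[-0.004, 0.003, 0.008], [0, 0, 0]]
    - [[-0.004, 0.003, 0.008], [0, 0, 0]]

```text
t: 7.97
tool_pos: [496.5, 263.2, 88.1]
tool_rot: [0.998, -0.04, -0.002, 0.053]
force: [-0.2, -0.1, -1.7]
gripper_width: 4.9
grasp_force: 29.7
```

jog_arm:
  plan:
    - [[0, 0, 0.001], [0, 0, 0]]
    - [[0, 0, 0.002], [0, 0, 0]]
    - [[0, 0, 0.002], [0, 0, 0]]
    - [[0, 0, 0.002], [0, 0, 0]]
    - [[0, 0, 0.002], [0, 0, 0]]

```text
t: 8.38
tool_pos: [496.8, 263.5, 87.8]
tool_rot: [0.998, -0.04, -0.002, 0.053]
force: [-0.3, -0.3, 2.5]
gripper_width: 4.9
grasp_force: 30.3
```

jog_arm:
  plan:
    - [[0, 0, 0], [0, 0, 0]]
    - [[0, 0, 0], [0, 0, 0]]
    - [[0, 0, 0], [0, 0, 0]]
    - [[0, 0, 0], [0, 0, 0]]
    - [[0, 0, 0], [0, 0, 0]]
  jaw: 0.4

```text
t: 8.8
tool_pos: [496.5, 263.2, 87.2]
tool_rot: [0.998, -0.04, -0.002, 0.053]
force: [0.1, -0.8, -0.3]
gripper_width: 33.8
grasp_force: 0.0
```

jog_arm:
  plan:
    - [[0, 0, -0.02], [0, 0, 0]]
    - [[0, 0, -0.06], [0, 0, 0]]
    - [[0, 0, -0.1], [0, 0, 0]]
    - [[0, 0, -0.15], [0, 0, 0]]
    - [[0, 0, -0.2], [0, 0, 0]]

```text
t: 9.22
tool_pos: [497.3, 273.9, 188.4]
tool_rot: [0.998, -0.04, -0.002, 0.053]
force: [0.6, -1.4, -0.1]
gripper_width: 34.4
grasp_force: 0.0
```

```bash
python3 - <<'E'
from h import *
for z in (40,):
  for c in(("scene",),("top",),("scene","top")): print(cup("empty_cup_mid",[492,218],75,z0=z,cams=c))
h=np.mean([r.spot_point("shuttle_handle",c)[0]["centre"] for c in("scene","top")],0);print("handle",h)
mv((360,228,200))
overlay('scene',(591,210.5),-.08,-98,[],(165,100,375,280),3.3,'pics/s6.png')
E
```

```text
(array([490.74603271, 217.83566284]), np.float64(0.9287229529062367))
(array([489.32854712, 217.76414281]), np.float64(0.6541666666666667))
(array([491.74247219, 216.41727335]), np.float64(0.8015648203885852))
handle [395.9  224.05 123.4 ]
9.72 [497.1 273.5 185.9] shift [-0.266   0.115  -0.0156] turn [0.0345 0.0004 0.    ] F [-0.8  0.5 -0.3] 33.9 0.0
```

View pics/s6.png

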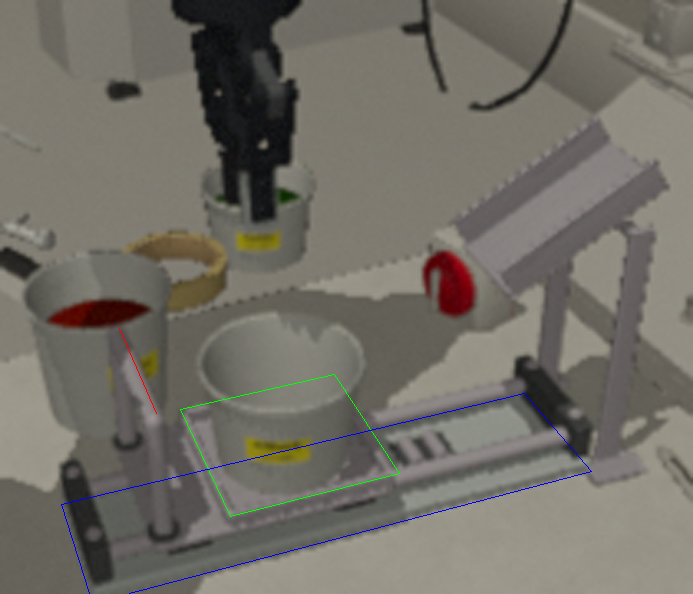

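The empty cup stands upright in the tray at about (281,410) and the fingers are clear. Next I'll shut the fingers and go behind the handle.

jog_arm:
  plan:
    - [[-0.05, 0.023, -0.016], [0.01, 0, 0]]
    - [[-0.11, 0.046, -0.016], [0.02, 0, 0]]
    - [[-0.17, 0.07, -0.016], [0.03, 0, 0]]
    - [[-0.23, 0.1, -0.016], [0.0345, 0, 0]]
    - [[-0.266, 0.115, -0.016], [0.0345, 0, 0]]
  jaw: 0

```text
t: 10.18
tool_pos: [357.6, 226.0, 200.6]
tool_rot: [0.999, -0.04, -0.001, -0.001]
force: [-0.0, -0.6, 0.2]
gripper_width: -0.2
grasp_force: 0.0
```

```bash
python3 -c "
from h import *
mv((360,228,107))"
```

```text
10.18 [357.6 226.  200.6] shift [ 0.0048 -0.0041  0.1871] turn [-0.0004  0.0005 -0.0002] F [-0.  -0.6  0.2] -0.2 0.0
```

jog_arm:
  plan:
    - [[0, -0.004, 0.05], [0, 0, 0]]
    - [[0, -0.004, 0.1], [0, 0, 0]]
    - [[0, -0.004, 0.15], [0, 0, 0]]
    - [[0, -0.004, 0.187], [0, 0, 0]]
    - [[0, -0.004, 0.187], [0, 0, 0]]

```text
t: 10.6
tool_pos: [358.5, 228.2, 104.1]
tool_rot: [0.999, -0.04, -0.003, 0.003]
force: [-0.8, -0.5, -0.8]
gripper_width: -0.4
grasp_force: 0.0
```

jog_arm:
  plan:
    - [[0.008, 0, 0], [0, 0, 0]]
    - [[0.016, 0, 0], [0, 0, 0]]
    - [[0.024, 0, 0], [0, 0, 0]]
    - [[0.032, 0, 0], [0, 0, 0]]
    - [[0.04, 0, 0], [0, 0, 0]]

```text
t: 11.02
tool_pos: [381.4, 229.3, 108.3]
tool_rot: [0.999, -0.04, 0.001, -0.002]
force: [0.0, 1.5, -0.5]
gripper_width: -0.2
grasp_force: 0.0
```

jog_arm:
  plan:
    - [[0.006, 0, 0], [0, 0, 0]]
    - [[0.012, 0, 0], [0, 0, 0]]
    - [[0.018, 0, 0], [0, 0, 0]]
    - [[0.024, 0, 0], [0, 0, 0]]
    - [[0.03, 0, 0], [0, 0, 0]]

```text
t: 11.43
tool_pos: [395.6, 227.6, 107.4]
tool_rot: [0.999, -0.04, -0.0, -0.001]
force: [-1.5, -0.1, 1.7]
gripper_width: -0.0
grasp_force: 0.6
```

```bash
python3 - <<'E'
from h import *
mv((400,225,107))
print("handle",[np.round(r.spot_point("shuttle_handle",c)[0]["centre"],1) for c in("scene","top") for d in [r.camera(c)]])
print("cup",[np.round(r.spot_point("empty_cup_mid",c)[0]["centre"],1) for c in("scene","top")])
E
```

```text
11.43 [395.6 227.6 107.4] shift [0.0092 0.0046 0.0008] turn [-0.0005  0.      0.    ] F [-1.5 -0.1  1.7] -0.0 0.6
handle [array([407.4, 225.7, 123.8]), array([407.9, 223.9, 126.5])]Traceback (most recent call last):
  File "<stdin>", line 4, in <module>
IndexError: list index out of range
```

jog_arm:
  plan:
    - [[0.012, 0.001, 0], [0, 0, 0]]
    - [[0.024, 0.001, 0], [0, 0, 0]]
    - [[0.036, 0.001, 0], [0, 0, 0]]
    - [[0.048, 0.001, 0], [0, 0, 0]]
    - [[0.06, 0.001, 0], [0, 0, 0]]

```text
t: 12.1
tool_pos: [425.8, 224.5, 107.2]
tool_rot: [0.999, -0.04, -0.0, -0.001]
force: [-2.2, 0.5, 0.1]
gripper_width: -0.0
grasp_force: 0.6
```

jog_arm:
  plan:
    - [[0.012, 0.001, 0], [0, 0, 0]]
    - [[0.024, 0.001, 0], [0, 0, 0]]
    - [[0.036, 0.001, 0], [0, 0, 0]]
    - [[0.046, 0.001, 0], [0, 0, 0]]
    - [[0.052, 0.001, 0], [0, 0, 0]]

```text
t: 12.52
tool_pos: [452.0, 222.3, 107.4]
tool_rot: [0.999, -0.04, 0.0, -0.001]
force: [-0.9, 1.1, -0.4]
gripper_width: 0.0
grasp_force: 0.6
```

```bash
python3 - <<'E'
from h import *
mv((486,221,107))
for c in("scene","top"):
  d=r.camera(c)
  for n in("shuttle_handle","empty_cup_mid","portion_rail","tray_floor","chute_lip","full_cup_mid"): print(c,n,[np.round(x["centre"],1) for x in r.spot_point(n,c)[:1]])
E
```

```text
12.52 [452.  222.3 107.4] shift [ 0.0681 -0.0029  0.0008] turn [-0.0005 -0.0001 -0.0001] F [-0.9  1.1 -0.4] 0.0 0.6
scene shuttle_handle [array([462.5, 218.6, 120.8])]
scene empty_cup_mid [array([558.7, 216.3,  77.9])]
scene portion_rail [array([590.9, 210.3,  -1.4])]
scene tray_floor [array([560.7, 208.6,  40.2])]
scene chute_lip [array([632.8, 206.5, 139.6])]
scene full_cup_mid [array([420.6, 364.1,  51.5])]
top shuttle_handle [array([468.1, 219.5, 123.9])]
top empty_cup_mid [array([559. , 210.2,  75.6])]
top portion_rail [array([591.5, 210.7,  -2.6])]
top tray_floor [array([559.1, 209.1,  76.7])]
top chute_lip [array([631.7, 207.9, 146.6])]
top full_cup_mid [array([418.6, 372.6,  50.9])]
```

jog_arm:
  plan:
    - [[0.005, 0, 0], [0, 0, 0]]
    - [[0.01, 0, 0], [0, 0, 0]]
    - [[0.015, 0, 0], [0, 0, 0]]
    - [[0.02, 0, 0], [0, 0, 0]]
    - [[0.025, 0, 0], [0, 0, 0]]

```text
t: 13.63
tool_pos: [463.8, 221.1, 107.3]
tool_rot: [0.999, -0.04, -0.0, -0.001]
force: [-1.3, -0.1, 0.4]
gripper_width: 0.2
grasp_force: 0.6
```

jog_arm:
  plan:
    - [[0.003, 0, 0], [0, 0, 0]]
    - [[0.006, 0, 0], [0, 0, 0]]
    - [[0.009, 0, 0], [0, 0, 0]]
    - [[0.012, 0, 0], [0, 0, 0]]
    - [[0.012, 0, 0], [0, 0, 0]]

```text
t: 14.05
tool_pos: [469.1, 220.7, 107.3]
tool_rot: [0.999, -0.04, -0.001, -0.001]
force: [-3.7, 0.7, 1.7]
gripper_width: 0.2
grasp_force: 1.9
```

jog_arm:
  plan:
    - [[0.002, 0, 0], [0, 0, 0]]
    - [[0.004, 0, 0], [0, 0, 0]]
    - [[0.006, 0, 0], [0, 0, 0]]
    - [[0.006, 0, 0], [0, 0, 0]]
    - [[0.006, 0, 0], [0, 0, 0]]

```text
t: 14.47
tool_pos: [472.8, 220.4, 107.3]
tool_rot: [0.999, -0.04, 0.0, -0.001]
force: [-2.2, -1.3, 0.0]
gripper_width: -0.0
grasp_force: 0.9
```

jog_arm:
  plan:
    - [[0.002, 0, 0], [0, 0, 0]]
    - [[0.004, 0, 0], [0, 0, 0]]
    - [[0.004, 0, 0], [0, 0, 0]]
    - [[0.004, 0, 0], [0, 0, 0]]
    - [[0.004, 0, 0], [0, 0, 0]]

```text
t: 14.88
tool_pos: [475.0, 220.5, 107.4]
tool_rot: [0.999, -0.04, 0.0, -0.001]
force: [-0.7, -1.3, 0.2]
gripper_width: 0.0
grasp_force: 0.2
```

jog_arm:
  plan:
    - [[0.002, 0, 0], [0, 0, 0]]
    - [[0.004, 0, 0], [0, 0, 0]]
    - [[0.004, 0, 0], [0, 0, 0]]
    - [[0.004, 0, 0], [0, 0, 0]]
    - [[0.004, 0, 0], [0, 0, 0]]

```text
t: 15.3
tool_pos: [476.9, 220.5, 107.6]
tool_rot: [0.999, -0.04, 0.0, -0.001]
force: [0.2, 0.3, -0.7]
gripper_width: 0.2
grasp_force: 0.0
```

jog_arm:
  plan:
    - [[0.002, 0, 0], [0, 0, 0]]
    - [[0.004, 0, 0], [0, 0, 0]]
    - [[0.004, 0, 0], [0, 0, 0]]
    - [[0.004, 0, 0], [0, 0, 0]]
    - [[0.004, 0, 0], [0, 0, 0]]

```text
t: 15.72
tool_pos: [478.6, 220.0, 107.4]
tool_rot: [0.999, -0.04, 0.0, -0.001]
force: [-0.7, 0.3, -0.3]
gripper_width: 0.1
grasp_force: 0.0
```

```bash
python3 - <<'E'
from h import *
mv((486,219,107))
for c in("scene","top"):
  d=r.camera(c)
  for n in("shuttle_handle","empty_cup_mid"): print(c,n,[np.round(x["centre"],1) for x in r.spot_point(n,c)[:1]])
E
```

```text
15.72 [478.6 220.  107.4] shift [0.0149 0.0009 0.0007] turn [-0.0005 -0.      0.    ] F [-0.7  0.3 -0.3] 0.1 0.0
scene shuttle_handle [array([500.3, 215.6, 122.2])]
scene empty_cup_mid [array([590.8, 209.4,  81. ])]
top shuttle_handle [array([499.6, 215.9, 124.8])]
top empty_cup_mid [array([590. , 207.8,  78.5])]
```

The force rose to about 4 N on the rib and then vanished, and the handle jumped ahead to 500, where 499 is the station: it has clicked in. I'll retreat and check.

jog_arm:
  plan:
    - [[-0.02, 0, 0], [0, 0, 0]]
    - [[-0.06, 0, 0], [0, 0, 0]]
    - [[-0.1, 0, 0], [0, 0, 0]]
    - [[-0.14, 0, 0], [0, 0, 0]]
    - [[-0.16, 0, -0.03], [0, 0, 0]]

```text
t: 16.43
tool_pos: [394.7, 224.3, 120.0]
tool_rot: [0.999, -0.04, -0.003, 0.002]
force: [0.6, -0.6, -0.4]
gripper_width: -0.0
grasp_force: 0.0
```

jog_arm:
  plan:
    - [[0, 0, -0.05], [0, 0, 0]]
    - [[0, 0, -0.1], [0, 0, 0]]
    - [[0, 0, -0.15], [0, 0, 0]]
    - [[0, 0, -0.2], [0, 0, 0]]
    - [[0, 0, -0.2], [0, 0, 0]]

```text
t: 16.85
tool_pos: [400.4, 228.0, 227.6]
tool_rot: [0.999, -0.039, 0.004, -0.004]
force: [0.9, -0.5, 0.5]
gripper_width: 0.1
grasp_force: 0.0
```

```bash
python3 - <<'E'
from h import *
mv((400,219,200))
overlay('scene',(591,210.5),-.08,0,[(590.5,210.5,115,51.5)],(165,100,375,280),3.3,'pics/s7.png')
d=r.camera("top")
for c in("scene","top"):
  for n in("shuttle_handle","empty_cup_mid","full_cup_mid"): print(c,n,[np.round(x["centre"],1) for x in r.spot_point(n,c)[:1]])
E
```

```text
16.85 [400.4 228.  227.6] shift [0.0002 0.0186 0.055 ] turn [-0.0029 -0.0024  0.0005] F [ 0.9 -0.5  0.5] 0.1 0.0
scene shuttle_handle [array([496. , 212.6, 122.7])]
scene empty_cup_mid [array([590.8, 212. ,  78.3])]
scene full_cup_mid [array([420.5, 364. ,  50.5])]
top shuttle_handle [array([498.7, 218.3, 126. ])]
top empty_cup_mid [array([591.2, 205.4,  77.4])]
top full_cup_mid [array([417.6, 371.8,  50.5])]
```

View pics/s7.png

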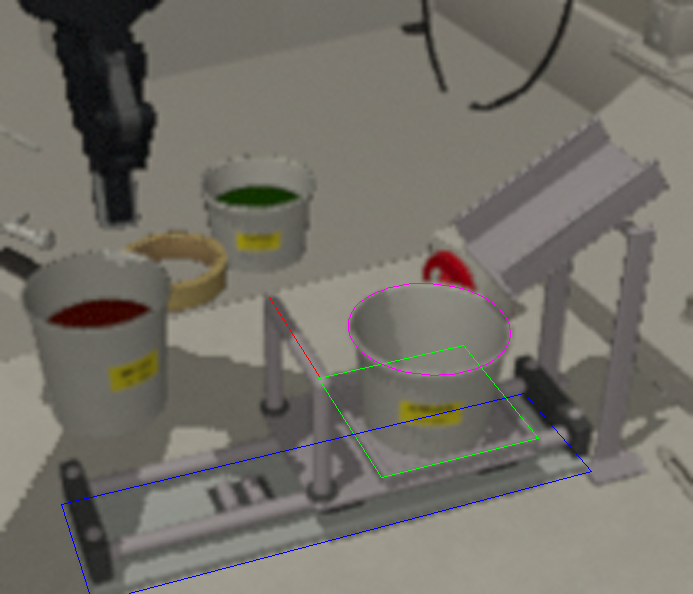

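The shuttle is at the station: the handle (295,335) and tray outline match the s = 0 overlay, and the cup stands upright in the tray at (430,360). The full cup is where it was, and the robot is clear.

```bash
python3 -c "
from station import r
print(r.hand_in())"
```

```text
the job is handed in; nothing more can be done
None
```

The job is handed in: the empty cup stands upright in the tray, the shuttle is clicked in at the chute station, and the full cup is where it was; the hand-in returned no verdict.

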